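Smooth down the locking tabs of a coffee machine's bottom cover

TASK

The bottom cover of the upturned coffee machine is held by a curved row of six hinged tabs that stick up along its rim. Run the fingertips lightly along the row, from the tab beside the cord outlet to the last one, so that each tab in turn is folded down flat; stay over the rim and no more than about 3 cm above it until the last tab is down. Do not lean hard on the machine, do not pull any tab up, leave everything else on the cover and table alone, and finish with the hand clear.

Things in the scene. Friction and masses are not known exactly. Their poses are not given: they have to be found in the camera images.
- rim (a point): Centre of the level top of the upturned coffee-machine housing: round black plastic shell, 254 mm across, 85 mm high, fixed, top flat out to 122 mm from here. z up. The tabs' middles lie 105 mm from here at -1.08, -0.70, -0.32, 0.06, 0.44, 0.82 rad (tab 1 to 6), counted from its x axis, counter-clockwise from above. Three rubber feet, 5 mm high, 104 mm out at 2.3, 3.14, -2.3 rad
- outlet (a point): Cord outlet: outer end of a short grey collar, 26 mm thick, that sticks 15 mm out of the housing's side wall 21 mm below the rim's top, just before tab 1
- tab1 (a joint): Angle (rad) of tab 1 of 6 (nearest the cord outlet): 0 = flat, larger = free end higher; starts at 0.28 to 0.42 (free end 8 to 12 mm up), stop at 0.7. Its stiff hinge (about 1 N at the free end) keeps it where it is left, with no spring. A finger coming from the hinge side rides over it like a ramp and folds it down
- tab2 (a joint): Angle (rad) of tab 2 of 6, as tab 1
- tab3 (a joint): Angle (rad) of tab 3 of 6, as tab 1
- tab4 (a joint): Angle (rad) of tab 4 of 6, as tab 1
- tab5 (a joint): Angle (rad) of tab 5 of 6, as tab 1
- tab6 (a joint): Angle (rad) of tab 6 of 6 (the last), as tab 1
- hinge1 (a point): Hinge of tab 1: middle of its hinge line, level with the rim's top (85 mm above the table). A tab is a grey plastic flap 28 mm long, 18 mm wide, 3 mm thick, that runs from its hinge straight along the rim, away from the cord outlet (counter-clockwise from above); lying flat, its upper face is 3 mm above the rim. Neighbouring tabs are 40 mm apart
- hinge2 (a point): Hinge of tab 2: middle of its hinge line, level with the rim's top (85 mm above the table), as hinge 1
- hinge3 (a point): Hinge of tab 3: middle of its hinge line, level with the rim's top (85 mm above the table), as hinge 1
- hinge4 (a point): Hinge of tab 4: middle of its hinge line, level with the rim's top (85 mm above the table), as hinge 1
- hinge5 (a point): Hinge of tab 5: middle of its hinge line, level with the rim's top (85 mm above the table), as hinge 1
- hinge6 (a point): Hinge of tab 6: middle of its hinge line, level with the rim's top (85 mm above the table), as hinge 1
- screw_pot: Small open steel pot, 40 mm across and 30 mm high, loose on the grey cover inside the row of tabs; origin at its underside. Leave alone
- dial: Loose black control dial, 30 mm across, 16 mm high, on the grey cover inside the row of tabs; origin at its underside. Leave alone
- screwdriver: Screwdriver lying on the table to the left, about 190 mm long and 26 mm high. Leave alone
- mug: White mug, 80 mm across, 90 mm high, left of the work; origin at its underside. Leave alone
- oil: Small green glass oil bottle, 44 mm across, 90 mm high, right of the work; origin at its underside. Leave alone
- tape: Roll of white tape, 90 mm across, 20 mm high, flat on the table to the right; origin at its underside. Leave alone
- pliers: Pliers lying on the table to the right, 13 mm high; origin under the pivot. Leave alone

How it is judged:
On the way, in this order (a step that is already met when the one before it is completed fails the run):
1. tab 1 is folded down flat (value of joint tab1 below 0.14 rad), for 0.05 s.
2. tab 2 is folded down flat, after tab 1 (value of joint each of tab1, tab2 below 0.14 rad), for 0.05 s.
3. tab 3 is folded down flat, after tab 2 (all of step 2 and value of joint tab3 below 0.14 rad), for 0.05 s.
4. tab 4 is folded down flat, after tab 3 (all of step 3 and value of joint tab4 below 0.14 rad), for 0.05 s.
5. tab 5 is folded down flat, after tab 4 (all of step 4 and value of joint tab5 below 0.14 rad), for 0.05 s.
6. tab 6 is folded down flat, after tab 5 (all of step 5 and value of joint tab6 below 0.14 rad), for 0.05 s.
At the end, for the whole second after the job is handed in: All six tabs lie flat (each below 0.14 rad, its free end less than about 4 mm up), folded one after the other from the cord outlet on, and every loose thing is within 20 mm of where it was (all of step 6 and distance of each of screw_pot, dial, screwdriver, mug, oil, tape, pliers from where it was at the start of the episode below 0.02 m); the robot touches nothing.
It fails at once if the hand left the rim (more than about 4 cm above it, or well inside or outside the row) after the first tab was down and before the last was (value of joint tab1 below 0.14 rad and value of joint tab6 above 0.14 rad and (z of the grasp point in the frame of rim above 0.07 m or horizontal distance between the grasp point and rim above 0.16 m or horizontal distance between the grasp point and rim below 0.05 m)).
It fails at once if the machine was leaned on hard (more than 45 N) (contact force between anything else and housing above 45 N).
It fails at once if a tab was pulled up (past 0.55 rad) (value of joint any of tab1, tab2, tab3, tab4, tab5, tab6 above 0.55 rad).
It fails at once if something else was lifted, carried or pushed (20 mm or more) (distance of any of screw_pot, dial, screwdriver, mug, oil, tape, pliers from where it was at the start of the episode above 0.02 m).
It also fails if it takes over 48 s, if anything falls off the work surface, if the arm or the gripper's body presses on something with over 40 N, if the wrist force passes 120 N, or if a joint passes its speed limit or range.

ROBOT

A 6-joint arm with a two-finger parallel gripper is mounted at the origin on the work surface. World frame = base frame: x ahead of the robot, y to its left, z up, the work surface at z = 0. Lengths are in m, angles in rad, forces in N, time in s.
With the tool pointing down it reaches from about 0.325 to 0.875 m from the base axis. Payload 4.4 kg.
Tool frame: the origin (TCP) lies on the centre line of the jaws, within the pads' length; the fingertips stand 14 mm ahead of it and the grasp point (between the pads) lies 5 mm behind it; z points along the fingers, y is the line along which they close (so a half turn about z gives the same grasp; the last joint's range is limited). The gripper opens to 85 mm and grips with 20 to 120 N. Pads are 22 mm wide; open, the fingers measure 114 mm over their backs; the gripper's body (76 mm by 85 mm) begins 54 mm behind the grasp point. The pads swing forward as they close: fully open they stand 13 mm farther back than shut.
Start: joints at [0.997, 0.207, 1.542, -0, 1.393, -0.15], TCP at [0.236, 0.524, 0.245] pointing down, gripper open.
Joint ranges: [-2.73, 2.73], [-0.86, 2.22], [0.23, 2.46], [-1.11, 4.25], [0.08, 2.63], [-2.82, 2.82]. Speed limits (rad/s): [2.79, 2.79, 3.14, 3.14, 3.14, 3.14].

INTERFACE

Orientations are given as a unit quaternion [x, y, z, w].
In Python, from workcell import robot gives the robot as it stands. The module is installed in compiled form; this text tells all that it offers.
- The arm moves only by the tool play_rows, never from a script. Its argument "rows" is a list of rows, each a list of 2 entries, a list of its own where there are three numbers: the shift along the tool's x, y, z in mm, then the turn, a rotation vector about the tool's x, y, z in rad. A call has 1 to 8 rows; each row is the pose to reach, as a shift and turn from the pose commanded when the call began, along the tool's axes at that moment; what a row does not reach only later rows make up. A row lasts 1/8 s, in which the tool goes at most 62.5 mm and 10.7 degrees, less where a joint would pass 70% of its speed; a pose out of reach is approached as far as the arm can. A call with a gripper value outside its range is refused whole. "gripper" is the finger opening in mm, from 0 to 85.4, set as the call begins (left out, the last holds). The fingers move at their own pace and stop on an object; "grip_force" is the grip in N (left out, the last holds). Time passes only in rows, so rows that repeat a pose let the fingers close. It gives the time, the measured TCP pose, the force, the opening and the grip force at its end, in the units of the state.
- robot.read_state(): the state, without advancing time (a new reading comes with each control period).
- robot.snapshot(name): name is "side" or "top"; returns a dict with "pixels" (384x512x3 uint8, red, green, blue), "K" (3x3 intrinsics, pixels), "pose" (4x4, takes a point from camera to world coordinates). Camera axes: x right, y down, z forward; pixel columns grow to the right and rows downward; lengths in m; the calibration is good to about 2 mm. A picture is of the moment at which its call begins. There is no depth.
- robot.hand_in(): hands the job in; it is judged then, once.
The state is a dict: "clock": time; "q": joint angles; "joint_vel": joint speeds; "effort": joint torques, N m; "eef_pos": TCP position; "tool_rot": TCP orientation; "force": force on the tool from outside, world axes, zero at the start; "wrist_torque": the same for the moment, N m; "opening": finger opening in m; "grasp_force": force on a finger pad.
Only numpy, scipy, OpenCV 4.12 (cv2) and the standard library are available. Lean on these libraries where they do the work, as an engineer would, in place of code of your own. Each camera call takes 0.05 s, during which the arm holds its last target. There are 200 camera calls.

## Working session

There is one attempt and no reset: what is moved stays moved. The work goes in short steps, Python scripts to look and compute and a tool call to move; the robot and the scene stay as the last step left them, time stands still between calls to the robot, and variables do not carry over. Pictures are saved under pics/ and viewed, at most 10 in all, crops included, and the job is handed in when it is done.

Besides the shell and the picture viewer there is one more tool, called after "Emit:" by a JSON object that holds its "api" and its "payload". play_rows: Moves the arm, as the interface text tells. Its arguments: {"type":"object","properties":{"rows":{"type":"array"},"gripper":{"type":"number"},"grip_force":{"type":"number"}},"required":["rows"]}

```bash
mkdir -p pics
python3 - <<'E'
from workcell import robot
import cv2,numpy as np
s=robot.read_state();print(s)
for n in("top","side"):
    d=robot.snapshot(n);cv2.imwrite(f"pics/{n}0.png",d["pixels"][:,:,::-1]);np.savez(f"{n}0.npz",**d);print(d["K"],d["pose"])
E
```

```text
{'clock': 0.0, 'q': array([ 9.96503209e-01,  2.07433713e-01,  1.54298290e+00,  3.99157424e-05,
        1.39346525e+00, -1.50491428e-01]), 'joint_vel': array([-3.51355628e-05,  2.06152770e-04, -1.34054787e-03,  7.55037550e-04,
       -1.46633393e-03,  7.92145014e-04]), 'effort': array([ 1.79873855e-04, -3.83029926e+01, -2.91592205e+01, -1.88243183e-05,
        1.05748954e-02, -2.40498650e-06]), 'eef_pos': array([0.23605273, 0.52351712, 0.24410419]), 'tool_rot': array([ 2.10321933e-01,  9.77631512e-01, -1.06330025e-03, -4.24141067e-04]), 'force': array([-0.14998118,  0.54722837,  0.09523293]), 'wrist_torque': array([ 0.021958  , -0.00196129, -0.01959135]), 'grasp_force': 0.0, 'opening': 0.08548146826610559}
[[407.06486949   0.         254.00402163]
 [  0.         407.06486949 191.47283752]
 [  0.           0.           1.        ]] [[ 0.00404849 -0.98606072  0.16633659  0.34672486]
 [-0.99998897 -0.00438825 -0.00167513 -0.00218489]
 [ 0.0023817  -0.16632797 -0.98606761  1.22187469]
 [ 0.          0.          0.          1.        ]]
[[475.28483939   0.         259.19843562]
 [  0.         475.28483939 187.24882946]
 [  0.           0.           1.        ]] [[ 0.96458792 -0.14191228  0.22233094  0.22881158]
 [-0.26336983 -0.56412975  0.78255604 -1.08517933]
 [ 0.01436919 -0.81339937 -0.58152816  0.88905355]
 [ 0.          0.          0.          1.        ]]
```

View pics/top0.png

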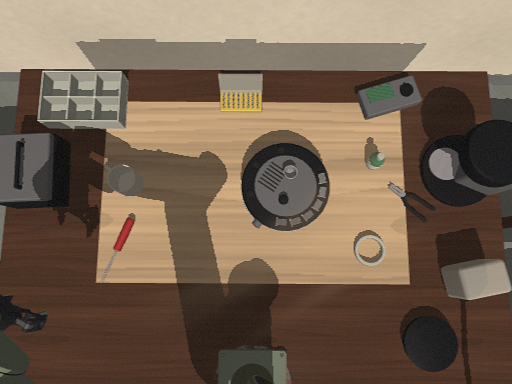

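View pics/side0.png

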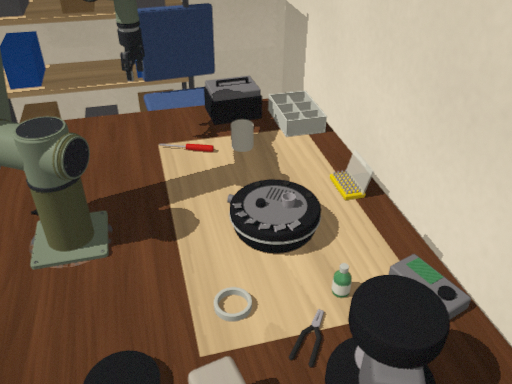

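The top view shows the machine at about (285,187) with the collar at (257,223). The tabs run from there along the lower right to about (322,180), and the pot and dial sit inside the row. The side view shows the same layout, with the collar at (230,199). I'll enlarge both.

Run:
```python
import cv2,numpy as np
a=cv2.imread("pics/top0.png")[135:240,230:340];b=cv2.imread("pics/side0.png")[170:255,220:330]
a=cv2.resize(a,None,fx=5,fy=5,interpolation=cv2.INTER_CUBIC);b=cv2.resize(b,None,fx=7,fy=7,interpolation=cv2.INTER_CUBIC)
cv2.imwrite("pics/a.png",cv2.convertScaleAbs(a,alpha=1.6,beta=20));cv2.imwrite("pics/b.png",cv2.convertScaleAbs(b,alpha=1.3,beta=20))
```

```text
(no output)
```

View pics/a.png

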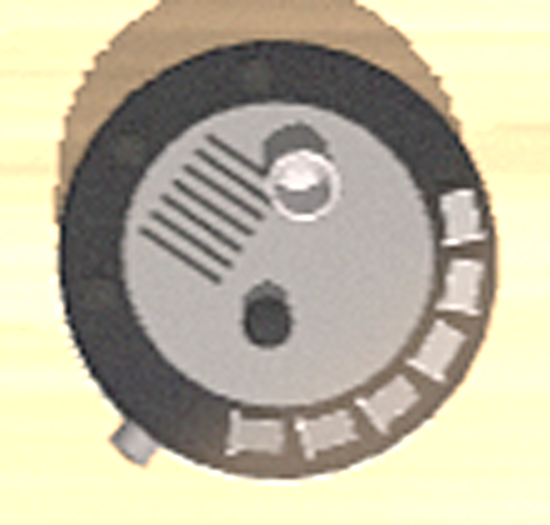

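View pics/b.png

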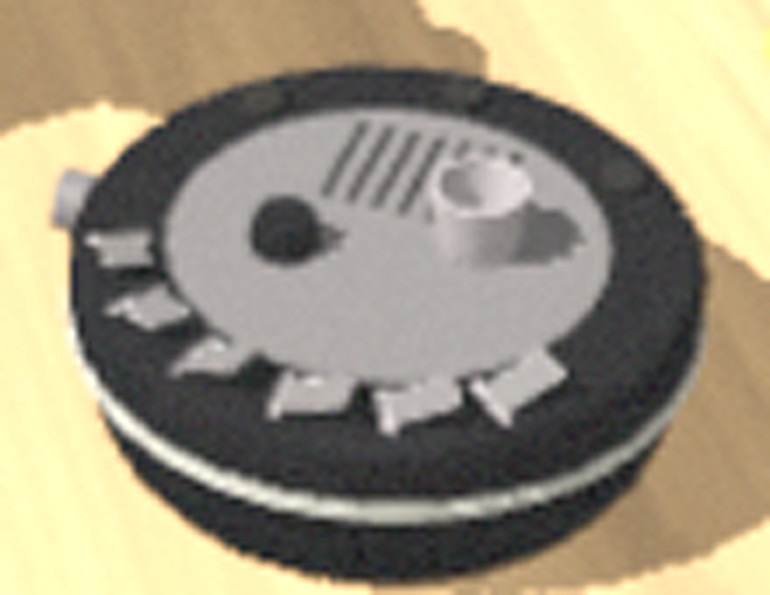

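The crops show tab 1 near the collar at top crop (257,433), then tabs 2 to 6 at (325,432), (388,402), (438,349), (462,286) and (461,217). The pot is at (303,185) and the dial at (267,318). Next I'll compute the world positions.

```bash
cat > h.py <<'E'
import numpy as np
def ray(d,uv,z):
    K,T=d["K"],d["pose"];r=np.c_[uv,np.ones(len(uv))]@np.linalg.inv(K).T@T[:3,:3].T
    return T[:3,3]+r*((z-T[2,3])/r[:,2])[:,None]
def proj(d,P):
    K,T=d["K"],d["pose"];c=(np.asarray(P)-T[:3,3])@T[:3,:3]@K.T
    return c[:,:2]/c[:,2:]
A=np.array([-1.08,-.70,-.32,.06,.44,.82])
def rigid(P):  # fit centre, yaw to tab middles
    Q=.105*np.c_[np.cos(A),np.sin(A)];p=P[:,:2];H=(Q-Q.mean(0)).T@(p-p.mean(0))
    y=np.arctan2(H[0,1]-H[1,0],H[0,0]+H[1,1]);R=np.array([[np.cos(y),-np.sin(y)],[np.sin(y),np.cos(y)]])
    c=p.mean(0)-Q.mean(0)@R.T
    return c,y,np.linalg.norm(Q@R.T+c-p,axis=1)
E
python3 - <<'E'
from h import *;import cv2
d=dict(np.load("top0.npz"));g=cv2.cvtColor(d["pixels"],cv2.COLOR_RGB2GRAY)
crop=np.array([[257,433],[325,432],[388,402],[438,349],[462,286],[461,217]])
seed=crop/5+[230,135]-.4
# dark shell: centre by ellipse of the hull of dark pixels in the rim zone
m=(g<75).astype(np.uint8);m[:140]=0;m[235:]=0;m[:,:235]=0;m[:,335:]=0
m=cv2.morphologyEx(m,cv2.MORPH_OPEN,np.ones((3,3)))
# grey cover contour
for s in range(80,110,10):
    b=((g>s)).astype(np.uint8);b[:140]=0;b[235:]=0;b[:,:235]=0;b[:,335:]=0
    n,l,st,ce=cv2.connectedComponentsWithStats(b)
    pick=[]
    for p in seed:
        q=np.round(p).astype(int);i=l[q[1],q[0]];pick.append((i,st[i,4],ce[i].round(1)))
    print(s,[(x[1],tuple(x[2])) for x in pick])
    k=l[195,275];h=max(cv2.findContours((l==k).astype(np.uint8),0,1)[0],key=len);e=cv2.fitEllipse(h);print("cover",e,ray(d,[e[0]],.085).round(4))
print("seed fit",rigid(ray(d,seed,.090)))
ds=dict(np.load("side0.npz"))
ss=np.array([[122,248],[150,307],[217,355],[315,392],[418,402],[523,383]])/7+[220,170]-.4
print("side fit",rigid(ray(ds,ss,.090)))
E
```

```text
80 [(np.int32(74), (np.float64(280.6), np.float64(221.5))), (np.int32(75), (np.float64(294.6), np.float64(220.9))), (np.int32(77), (np.float64(307.2), np.float64(215.1))), (np.int32(79), (np.float64(317.1), np.float64(204.7))), (np.int32(78), (np.float64(322.1), np.float64(191.9))), (np.int32(74), (np.float64(321.7), np.float64(178.2)))]
cover ((285.2612609863281, 185.49923706054688), (59.4367790222168, 61.170406341552734), 108.27011108398438) [[ 0.5561 -0.0928  0.085 ]]
90 [(np.int32(66), (np.float64(280.3), np.float64(221.4))), (np.int32(73), (np.float64(294.6), np.float64(221.0))), (np.int32(72), (np.float64(307.4), np.float64(215.0))), (np.int32(72), (np.float64(317.0), np.float64(204.8))), (np.int32(71), (np.float64(322.0), np.float64(191.9))), (np.int32(71), (np.float64(321.7), np.float64(178.1)))]
cover ((285.24432373046875, 185.5555419921875), (59.0847053527832, 60.19075012207031), 127.04718017578125) [[ 0.5559 -0.0928  0.085 ]]
100 [(np.int32(191591), (np.float64(254.6), np.float64(191.4))), (np.int32(66), (np.float64(294.5), np.float64(220.9))), (np.int32(60), (np.float64(307.1), np.float64(215.0))), (np.int32(69), (np.float64(317.0), np.float64(204.7))), (np.int32(67), (np.float64(321.9), np.float64(191.9))), (np.int32(60), (np.float64(321.9), np.float64(178.0)))]
cover ((255.5, 191.5), (445.6497497558594, 616.610595703125), 90.0) [[ 0.5384 -0.0084  0.085 ]]
seed fit (array([ 0.55746588, -0.09294322]), np.float64(-2.2004330059446224), array([0.00135276, 0.00090508, 0.00114752, 0.00085238, 0.00018776,
       0.00023732]))
side fit (array([ 0.557901  , -0.08933426]), np.float64(-2.1944794472297553), array([0.00085144, 0.00098014, 0.00213253, 0.00112641, 0.00111411,
       0.00114648]))
```

Top and side fits agree within 4 mm, with residuals of about 1 mm. The rim centre is about (0.557, -0.092) and the yaw is -2.198. I'll close the fingers and square the tool to the world axes.

Emit:
{"api": "play_rows", "payload": {"rows": [[[0, 0, 0], [0, 0, -0.18]], [[0, 0, 0], [0, 0, -0.36]], [[0, 0, 0], [0, 0, -0.424]], [[0, 0, 0], [0, 0, -0.424]]], "gripper": 0, "grip_force": 20}}

```text
clock: 0.6
eef_pos: [0.2362, 0.5238, 0.2447]
tool_rot: [0.0, 1.0, -0.001, -0.0]
force: [0.4, 0.3, 0.1]
opening: 0.0124
grasp_force: 0.0
```

Emit:
{"api": "play_rows", "payload": {"rows": [[[-10, -25, 0], [0, 0, 0]], [[-32, -78, 0], [0, 0, 0]], [[-55, -132, 0], [0, 0, 0]], [[-78, -188, 0], [0, 0, 0]], [[-101, -244, 0], [0, 0, 0]], [[-124, -300, 0], [0, 0, 0]], [[-147, -356, 0], [0, 0, 0]], [[-170, -410, 0], [0, 0, 0]]]}}

```text
clock: 1.6
eef_pos: [0.4069, 0.1123, 0.2454]
tool_rot: [0.001, 1.0, 0.0, 0.0]
force: [0.7, 0.7, -0.2]
opening: 0.0003
grasp_force: 0.0
```

Emit:
{"api": "play_rows", "payload": {"rows": [[[-22, -53, 0], [0, 0, 0]], [[-42, -100, 0], [0, 0, 15]], [[-56, -135, 20], [0, 0, 0]], [[-62, -150, 50], [0, 0, 0]], [[-62, -150, 90], [0, 0, 0]], [[-62, -150, 115], [0, 0, 0]], [[-62, -150, 115], [0, 0, 0]], [[-62, -150, 115], [0, 0, 0]]]}}

```text
clock: 2.6
eef_pos: [0.4694, -0.036, 0.1313]
tool_rot: [0.0, 1.0, -0.0, 0.001]
force: [-0.1, -0.2, 0.0]
opening: 0.0005
grasp_force: 0.0
```

One row carried a typo in its turn entry, but the tool is square again. Now a close look from both cameras before going down.

Run:
```python
from workcell import robot
import cv2,numpy as np
from h import *
s=robot.read_state();p=s["eef_pos"];print(p,s["tool_rot"],s["q"].round(2))
im=[]
for n,(r,c) in {"top":(135,225),"side":(140,200)}.items():
    d=robot.snapshot(n);x=cv2.resize(d["pixels"][r:r+110,c:c+130,::-1].copy(),None,fx=3,fy=3,interpolation=2)
    x=cv2.convertScaleAbs(x,alpha=1.5,beta=20)
    C=np.array([.557,-.092])
    th=A-2.198
    P=np.c_[C+.105*np.c_[np.cos(th),np.sin(th)],np.full(6,.09)]
    for q in np.r_[P,[[p[0],p[1],p[2]-.014]]]:
        u=(proj(d,[q])[0]-[c,r]+.5)*3;cv2.circle(x,tuple(int(v) for v in u),2,(0,0,255),-1)
    im.append(x)
cv2.imwrite("pics/c.png",np.hstack(im))
```

```text
[ 0.46938945 -0.0359772   0.1312889 ] [ 8.36204195e-05  9.99999634e-01 -2.09996911e-04  8.25710473e-04] [-0.26  0.12  1.9   0.    1.12 -1.83]
```

View pics/c.png

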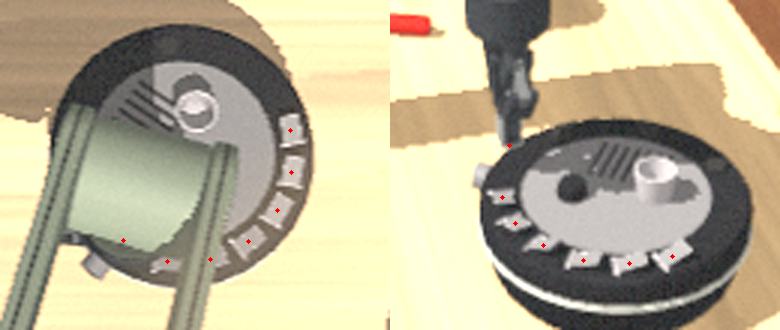

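The marks sit on the tabs in both views, and the fingertip at side (510,146) is where it was computed to be. I'll go down gently to find the rim by touch.

Emit:
{"api": "play_rows", "payload": {"rows": [[[0, 0, 10], [0, 0, 0]], [[0, 0, 20], [0, 0, 0]], [[0, 0, 25], [0, 0, 0]], [[0, 0, 27], [0, 0, 0]], [[0, 0, 28], [0, 0, 0]], [[0, 0, 28], [0, 0, 0]]]}}

```text
clock: 3.45
eef_pos: [0.4687, -0.0359, 0.1024]
tool_rot: [-0.0, 1.0, -0.0, 0.0]
force: [0.3, 0.7, -0.1]
opening: 0.0001
grasp_force: 0.0
```

Emit:
{"api": "play_rows", "payload": {"rows": [[[0, 0, 0.5], [0, 0, 0]], [[0, 0, 1], [0, 0, 0]], [[0, 0, 1], [0, 0, 0]]]}}

```text
clock: 3.82
eef_pos: [0.4686, -0.0358, 0.1013]
tool_rot: [-0.0, 1.0, -0.0, 0.0]
force: [0.4, -0.5, 1.1]
opening: -0.0001
grasp_force: 0.0
```

Emit:
{"api": "play_rows", "payload": {"rows": [[[0, 0, 0.5], [0, 0, 0]], [[0, 0, 1], [0, 0, 0]], [[0, 0, 1], [0, 0, 0]]]}}

```text
clock: 4.2
eef_pos: [0.4685, -0.0358, 0.1002]
tool_rot: [-0.0, 1.0, 0.0, -0.0]
force: [-0.4, -0.9, 0.0]
opening: -0.0005
grasp_force: 0.0
```

Emit:
{"api": "play_rows", "payload": {"rows": [[[0, 0, 0.5], [0, 0, 0]], [[0, 0, 1], [0, 0, 0]], [[0, 0, 1], [0, 0, 0]]]}}

```text
clock: 4.58
eef_pos: [0.4685, -0.0358, 0.0992]
tool_rot: [-0.0, 1.0, 0.0, -0.0]
force: [0.2, -0.2, 0.1]
opening: -0.0
grasp_force: 0.0
```

Emit:
{"api": "play_rows", "payload": {"rows": [[[0, 0, 0.5], [0, 0, 0]], [[0, 0, 0.5], [0, 0, 0]]]}}

```text
clock: 4.82
eef_pos: [0.4686, -0.0358, 0.0991]
tool_rot: [-0.0, 1.0, -0.0, -0.0]
force: [-0.8, 0.2, 3.9]
opening: -0.0
grasp_force: 1.7
```

The fingertips touch the rim at TCP z = 0.0991, which matches the 14 mm tip length. I'll raise them to 4.5 mm above the rim and lay out the arc.

Run:
```python
from h import *
p=np.array([.4686,-.0358]);C=np.array([.5572,-.092])
a0=np.arctan2(*(p-C)[::-1]);a=a0+np.arange(0,49)*.056   # 5.9 mm per row
print(a0+2.198+2*np.pi*0, (a[-1]+2.198-2*np.pi))
W=C+.105*np.c_[np.cos(a),np.sin(a)]
for k in range(6):
    b=W[8*k] if k else p
    D=(W[8*k+1:8*k+9]-b)*1e3
    print([[round(-x,1),round(y,1)] for x,y in D], (b).round(4))
```

```text
4.77432542332876 1.1791401161491741
[[np.float64(3.1), np.float64(-5.0)], [np.float64(5.8), np.float64(-10.2)], [np.float64(8.2), np.float64(-15.6)], [np.float64(10.3), np.float64(-21.1)], [np.float64(12.2), np.float64(-26.7)], [np.float64(13.7), np.float64(-32.3)], [np.float64(14.8), np.float64(-38.1)], [np.float64(15.7), np.float64(-43.9)]] [ 0.4686 -0.0358]
[[np.float64(0.5), np.float64(-5.9)], [np.float64(0.7), np.float64(-11.7)], [np.float64(0.6), np.float64(-17.6)], [np.float64(0.1), np.float64(-23.5)], [np.float64(-0.7), np.float64(-29.3)], [np.float64(-1.8), np.float64(-35.1)], [np.float64(-3.2), np.float64(-40.8)], [np.float64(-5.0), np.float64(-46.4)]] [ 0.4529 -0.0797]
[[np.float64(-2.1), np.float64(-5.5)], [np.float64(-4.4), np.float64(-10.9)], [np.float64(-7.1), np.float64(-16.1)], [np.float64(-10.1), np.float64(-21.2)], [np.float64(-13.3), np.float64(-26.1)], [np.float64(-16.8), np.float64(-30.8)], [np.float64(-20.6), np.float64(-35.4)], [np.float64(-24.6), np.float64(-39.7)]] [ 0.4579 -0.1261]
[[np.float64(-4.2), np.float64(-4.1)], [np.float64(-8.7), np.float64(-7.9)],
[... 212 characters left out ...]
(-39.3), np.float64(-25.1)]] [ 0.4825 -0.1657]
[[np.float64(-5.6), np.float64(-1.8)], [np.float64(-11.3), np.float64(-3.3)], [np.float64(-17.0), np.float64(-4.5)], [np.float64(-22.8), np.float64(-5.4)], [np.float64(-28.7), np.float64(-5.9)], [np.float64(-34.6), np.float64(-6.2)], [np.float64(-40.4), np.float64(-6.0)], [np.float64(-46.3), np.float64(-5.6)]] [ 0.5218 -0.1908]
[[np.float64(-5.8), np.float64(0.8)], [np.float64(-11.6), np.float64(1.9)], [np.float64(-17.3), np.float64(3.3)], [np.float64(-22.9), np.float64(5.0)], [np.float64(-28.4), np.float64(7.1)], [np.float64(-33.8), np.float64(9.4)], [np.float64(-39.1), np.float64(12.1)], [np.float64(-44.2), np.float64(15.0)]] [ 0.5681 -0.1964]
```

Emit:
{"api": "play_rows", "payload": {"rows": [[[0, 0, -2.5], [0, 0, 0]], [[0, 0, -5], [0, 0, 0]], [[0, 0, -5], [0, 0, 0]]]}}

```text
clock: 5.2
eef_pos: [0.4688, -0.0359, 0.104]
tool_rot: [-0.0, 1.0, -0.0, 0.0]
force: [0.4, -0.3, -1.4]
opening: -0.0002
grasp_force: 0.0
```

Emit:
{"api": "play_rows", "payload": {"rows": [[[3, -5, 0.6], [0, 0, 0]], [[6, -10, 0.6], [0, 0, 0]], [[8, -15.5, 0.6], [0, 0, 0]], [[10.5, -21, 0.6], [0, 0, 0]], [[12, -26.5, 0.6], [0, 0, 0]], [[13.5, -32.5, 0.6], [0, 0, 0]], [[15, -38, 0.6], [0, 0, 0]], [[15.5, -44, 0.6], [0, 0, 0]]]}}

```text
clock: 6.2
eef_pos: [0.453, -0.0803, 0.1032]
tool_rot: [-0.0, 1.0, -0.0, -0.0]
force: [0.7, 0.6, 1.4]
opening: 0.0001
grasp_force: 0.4
```

Emit:
{"api": "play_rows", "payload": {"rows": [[[0.5, -6, 0], [0, 0, 0]], [[0.5, -11.5, 0], [0, 0, 0]], [[0.5, -17.5, 0], [0, 0, 0]], [[0, -23.5, 0], [0, 0, 0]], [[-0.5, -29.5, 0], [0, 0, 0]], [[-2, -35, 0], [0, 0, 0]], [[-3, -41, 0], [0, 0, 0]], [[-5, -46.5, 0], [0, 0, 0]]]}}

```text
clock: 7.2
eef_pos: [0.4581, -0.1268, 0.1031]
tool_rot: [-0.0, 1.0, -0.0, -0.0]
force: [-0.9, 1.4, 0.6]
opening: -0.0001
grasp_force: 0.3
```

Run:
```python
from workcell import robot
import cv2
d=robot.snapshot("side");x=cv2.resize(d["pixels"][170:250,220:330,::-1],None,fx=7,fy=7,interpolation=2)
cv2.imwrite("pics/d.png",cv2.convertScaleAbs(x,alpha=1.5,beta=20))
```

```text
(no output)
```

View pics/d.png

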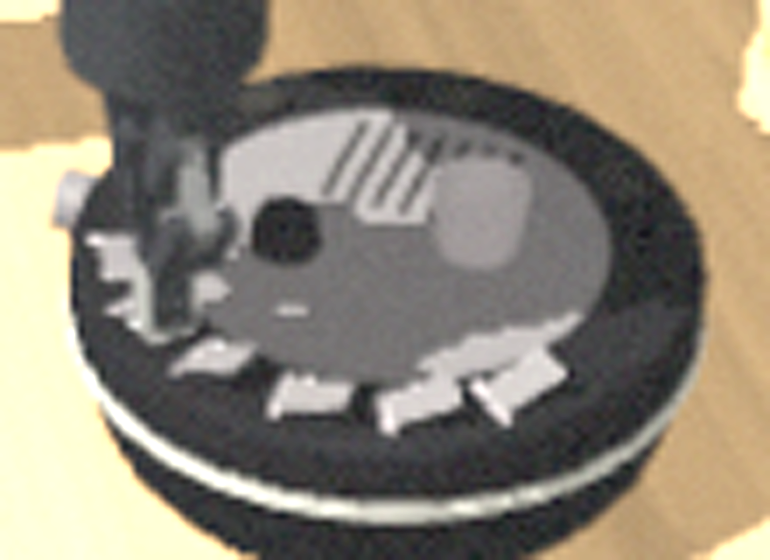

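The fingers stand on tab 2 at (170,315). Tab 1 at (105,255), partly hidden, lies under the swept path, and tabs 3 to 6 are still up. I'll carry on.

Emit:
{"api": "play_rows", "payload": {"rows": [[[-2, -5.5, 0], [0, 0, 0]], [[-4.5, -11, 0], [0, 0, 0]], [[-7, -16, 0], [0, 0, 0]], [[-10, -21, 0], [0, 0, 0]], [[-13.5, -26, 0], [0, 0, 0]], [[-17, -31, 0], [0, 0, 0]], [[-20.5, -35.5, 0], [0, 0, 0]], [[-24.5, -39.5, 0], [0, 0, 0]]]}}

```text
clock: 8.25
eef_pos: [0.4828, -0.1662, 0.1031]
tool_rot: [-0.0, 1.0, -0.0, -0.0]
force: [-0.0, 0.3, -0.2]
opening: 0.0001
grasp_force: 0.3
```

Emit:
{"api": "play_rows", "payload": {"rows": [[[-4, -4, 0], [0, 0, 0]], [[-8.5, -8, 0], [0, 0, 0]], [[-13.5, -11.5, 0], [0, 0, 0]], [[-18, -15, 0], [0, 0, 0]], [[-23.5, -18, 0], [0, 0, 0]], [[-28.5, -20.5, 0], [0, 0, 0]], [[-34, -23, 0], [0, 0, 0]], [[-39.5, -25, 0], [0, 0, 0]]]}}

```text
clock: 9.25
eef_pos: [0.5224, -0.1909, 0.1032]
tool_rot: [-0.0, 1.0, 0.0, -0.0]
force: [-2.0, 0.6, 2.1]
opening: 0.0002
grasp_force: 1.7
```

Before the last two tabs I'll check that tabs 1 to 4 are down.

Run:
```python
from workcell import robot
import cv2
d=robot.snapshot("side");x=cv2.resize(d["pixels"][170:250,220:330,::-1],None,fx=7,fy=7,interpolation=2)
cv2.imwrite("pics/e.png",cv2.convertScaleAbs(x,alpha=1.5,beta=20))
```

```text
(no output)
```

View pics/e.png

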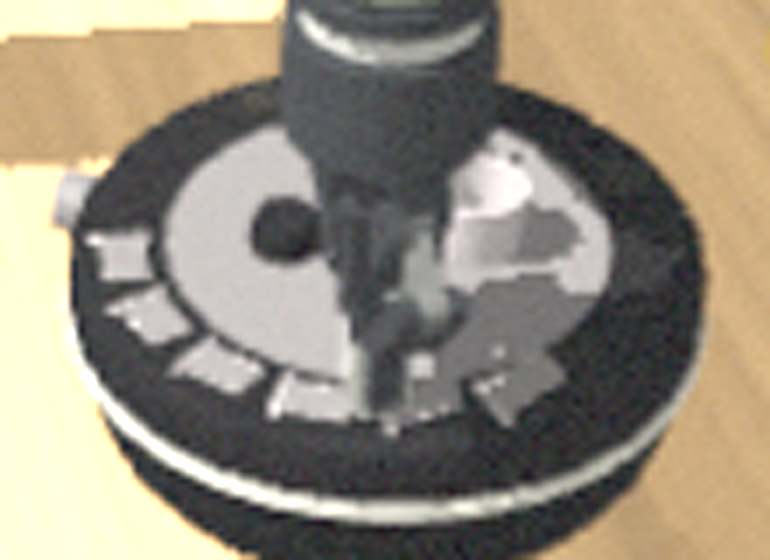

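Tabs 1 to 4, at (120,255), (160,315), (220,365) and (310,395), now lie lower and flat. The fingers stand at tab 5, and tab 6 at (520,385) is still up.

Emit:
{"api": "play_rows", "payload": {"rows": [[[-5.5, -2, 0], [0, 0, 0]], [[-11.5, -3.5, 0], [0, 0, 0]], [[-17, -4.5, 0], [0, 0, 0]], [[-23, -5.5, 0], [0, 0, 0]], [[-28.5, -6, 0], [0, 0, 0]], [[-34.5, -6, 0], [0, 0, 0]], [[-40.5, -6, 0], [0, 0, 0]], [[-46.5, -5.5, 0], [0, 0, 0]]]}}

```text
clock: 10.3
eef_pos: [0.5689, -0.1963, 0.1032]
tool_rot: [-0.0, 1.0, -0.0, -0.0]
force: [-1.3, 0.2, 1.4]
opening: 0.0003
grasp_force: 0.7
```

Emit:
{"api": "play_rows", "payload": {"rows": [[[-6, 1, 0], [0, 0, 0]], [[-11.5, 2, 0], [0, 0, 0]], [[-17.5, 3.5, 0], [0, 0, 0]], [[-23, 5, 0], [0, 0, 0]], [[-28.5, 7, 0], [0, 0, 0]], [[-34, 9.5, 0], [0, 0, 0]], [[-39, 12, 0], [0, 0, 0]], [[-44, 15, 0], [0, 0, 0]]]}}

```text
clock: 11.3
eef_pos: [0.6129, -0.1811, 0.1031]
tool_rot: [-0.0, 1.0, 0.0, -0.0]
force: [-0.3, -0.1, -0.5]
opening: -0.0002
grasp_force: 0.0
```

Emit:
{"api": "play_rows", "payload": {"rows": [[[-3, 3, -10], [0, 0, 0]], [[-10, 10, -20], [0, 0, 0]], [[-15, 20, -30], [0, 0, 0]], [[-15, 20, -30], [0, 0, 0]]]}}

```text
clock: 11.8
eef_pos: [0.6291, -0.1606, 0.1351]
tool_rot: [-0.001, 1.0, -0.001, 0.002]
force: [-0.0, 0.1, 0.3]
opening: 0.0002
grasp_force: 0.0
```

Run:
```python
from workcell import robot
import cv2
d=robot.snapshot("side");x=cv2.resize(d["pixels"][170:250,220:330,::-1],None,fx=7,fy=7,interpolation=2)
cv2.imwrite("pics/f.png",cv2.convertScaleAbs(x,alpha=1.5,beta=20))
```

```text
(no output)
```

View pics/f.png

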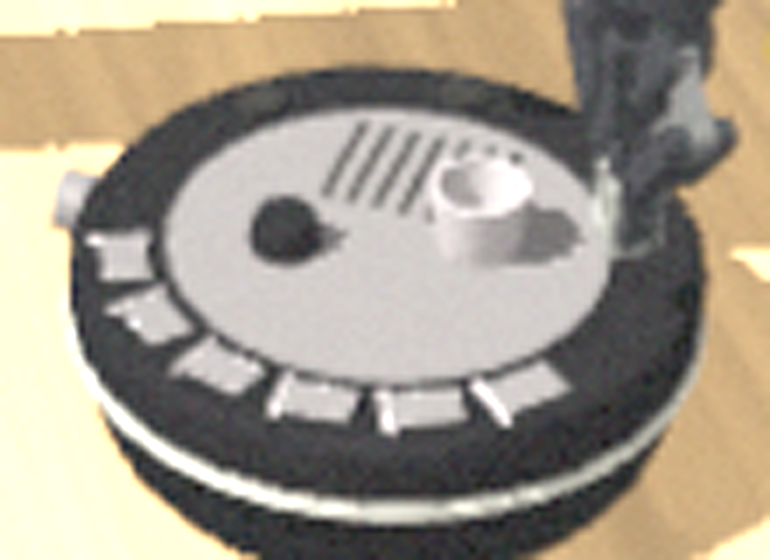

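All six tabs, from (120,255) to (520,390), lie flat on the rim. The pot (485,205) and dial (287,230) have not moved. I'll lift clear and hand in.

Emit:
{"api": "play_rows", "payload": {"rows": [[[0, 0, -20], [0, 0, 0]], [[0, 0, -50], [0, 0, 0]], [[0, 0, -80], [0, 0, 0]], [[0, 0, -100], [0, 0, 0]], [[0, 0, -100], [0, 0, 0]], [[0, 0, -100], [0, 0, 0]]]}}

```text
clock: 12.6
eef_pos: [0.6268, -0.1611, 0.232]
tool_rot: [-0.0, 1.0, 0.0, -0.001]
force: [-1.2, 0.2, 0.1]
opening: -0.0002
grasp_force: 0.0
```

```bash
python3 -c "
from workcell import robot
print(robot.hand_in())"
```

```text
the job is handed in; nothing more can be done
None
```

I folded all six tabs flat in order from the cord outlet with a light sweep, left the pot and dial in place, lifted the hand clear and handed the job in at about 12.6 s; the hand-in call returned no verdict.

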